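# Close the balance's draft shield and tare

### The arm

A 7-joint arm with a two-finger parallel gripper is mounted at the origin on the work surface. World frame = base frame: x ahead of the robot, y to its left, z up, the work surface at z = 0. Lengths are in mm, angles in rad, forces in N, time in s.
With the tool pointing down it reaches from about 425 to 825 mm from the base axis. Payload 3.6 kg.
Tool frame: the origin (TCP) lies at the very end of the fingers, on their centre line; the grasp point (between the pads) lies 19 mm behind it; z points along the fingers, y is the line along which they close (so a half turn about z gives the same grasp; the last joint's range is limited). The gripper opens to 93 mm and grips with 3 to 60 N. Pads are 15 mm wide; open, the fingers measure 128 mm over their backs; the gripper's body (75 mm by 188 mm) begins 65 mm behind the grasp point.
Start: joints at [1.317, 0.615, -0.013, 1.423, 0.008, 1.103, -0.04], TCP at [146.174, -633.319, 189.14] pointing down, gripper open.
Joint ranges: [-3.12, 3.12], [-0.3, 2.06], [-1.34, 1.32], [0.26, 2.42], [-1.36, 4.5], [0.01, 1.98], [-2.84, 2.84]. Speed limits (rad/s): [2.79, 2.79, 3.14, 3.14, 3.14, 3.14, 3.14].

### API

Orientations are given as a rotation vector (axis times angle).
In Python, from workcell import arm gives the robot as it stands. The module is installed in compiled form; this text tells all that it offers.
- The arm moves only by the tool servo_tool, never from a script. Its argument "rows" is a list of rows, each a list of 3 entries, a list of its own where there are three numbers: the turn, a rotation vector about the tool's x, y, z in degrees, then the shift along the tool's x, y, z in m, then the gripper's target within -1 to 1 (fully open at 1, half-way at 0, shut at -1). A call has 1 to 8 rows; each row is the pose to reach, as a shift and turn from the pose commanded when the call began, along the tool's axes at that moment; what a row does not reach only later rows make up. A row lasts 1/12 s, in which the tool goes at most 41.7 mm and 7.16 degrees, less where a joint would pass 70% of its speed; a pose out of reach is approached as far as the arm can. A call with a gripper value outside its range is refused whole. The fingers move at their own pace and stop on an object; "newtons" is the grip in N (left out, the last holds). Time passes only in rows, so rows that repeat a pose let the fingers close. It gives the time, the measured TCP pose, the force, the opening and the grip force at its end, in the units of the state.
- arm.state(): the state, without advancing time (a new reading comes with each control period).
- arm.snapshot(name): name is "scene" or "top"; returns (picture, depth): 384x512x3 uint8, red, green, blue; 384x512 float32, mm along the optical axis (not along the pixel's ray), 0 where there is no reading.
- arm.camera_info(name): a dict with "camera_matrix" (3x3 intrinsics, pixels), "D" ([k1, k2, p1, p2, k3] as OpenCV has them; the pictures are not rectified), "position" and "orientation" of the camera in the world. Camera axes: x right, y up, looking along -z (the intrinsics and any distortion apply to the point x, -y, -z); pixel columns grow to the right and rows downward; lengths in mm; the calibration is good to about 2 mm. A picture is of the moment at which its call begins. camera_info takes no time and is no camera call.
- arm.close_job(): hands the job in; it is judged then, once.
The state is a dict: "time_s": time; "joint_positions": joint angles; "joint_vel": joint speeds; "joint_torque": joint torques, N m; "ee_pos": TCP position; "orientation": TCP orientation; "force": force on the tool from outside, world axes, zero at the start; "torque": the same for the moment, N m; "finger_gap": opening from 0.0 (shut) to 1.0 (fully open); "grip_force": force on a finger pad.
Only numpy, scipy, OpenCV 4.12 (cv2) and the standard library are available. Lean on these libraries where they do the work, as an engineer would, in place of code of your own. Each camera call takes 0.05 s, during which the arm holds its last target. There are 200 camera calls.

### The job

The weighing dish is standing on the pan of the lab balance. With the fingertips, push the glass side door and the glass top panel of its draft shield fully shut, without slamming them, and only then press the green tare key all the way down and let go. Do not lift or shift anything else, do not disturb the dish, and do not press the red power key.

Things in the scene. Friction and masses are not known exactly. Their poses are not given: they have to be found in the camera images.
- balance: White lab balance, fixed, 335 x 204 mm. Origin on the table under the centre of its glass chamber (180 x 194 mm, top frame 235 mm up); x to its back, y to its left, z up. The top panel and the right-hand (-y) side door slide along x; front, back and left panes are fixed. Console with display and keys in front, x -225 to -98 mm, 40 to 65 mm high, sloping up to the chamber by 0.2 rad.
- top_panel (a joint): Sliding of the glass top panel in m: 0 fully shut (firm stop), grows as it slides back along the balance's +x, limit 0.11. Takes about 1.5 N plus 6 N per m/s; stays where it is left. Pane 170 mm (x) x 178 mm, upper face 240 mm above the table (242 mm on its front and rear strips).
- top_handle (a point): Centre of the top panel's handle, a blue bar standing across the pane: 10 mm thick in the balance's x, 60 mm long in y, top 256 mm above the table; 25 mm behind the pane's front edge. Shut, it lies at x = -60 mm, y = 0 in the balance's frame. Push it from behind, towards the balance's -x, to shut the panel.
- side_door (a joint): Sliding of the glass side door in m: 0 fully shut (firm stop), grows as it slides back along the balance's +x, limit 0.11. Takes about 1.5 N plus 6 N per m/s; stays where it is left.
- side_handle (a point): Centre of the side door's handle, a blue upright fin on the right-hand pane: 10 mm thick in the balance's x, from the pane (outer face y = -102 mm, strips -103 mm) out to y = -142 mm, 178 to 226 mm above the table. Shut, it lies at x = -54 mm, y = -122 mm in the balance's frame. Push it from behind, towards the balance's -x, to shut the door.
- tare (a joint): Travel of the green tare key in m: 0 is up, 0.005 fully down; it grows as it is pressed. Spring return, 1 N to start, about 3.5 N fully down.
- tare_top (a point): Centre of the upper face of the green tare key, 26 mm (x) x 34 mm (y), on the right of the console, at x = -172 mm, y = -74 mm in the balance's frame, 59 mm above the table; it stands 8 mm proud of the console, slopes with it, and is pressed square to the slope, nearly straight down.
- power_top (a point): Centre of the upper face of the red power key, same size, on the left of the console (y = +74 mm). Not to be pressed.
- power (a joint): Travel of the red power key in m, 0 is up, 0.005 down, grows as it is pressed.
- dish: Small white loose weighing dish, 54 mm across, 28 mm high, on the pan in the middle of the chamber, 78 mm above the table; origin under its centre, z up. Leave alone.
- tweezer_cup: Blue and white loose cup with steel tweezers, 72 mm across, 85 mm high (tweezers to 140 mm), origin under its centre; on the table left of the balance. Leave alone.
- jar: Loose amber reagent jar with white cap, 52 mm across, 85 mm high, origin under its centre; on the table right of the balance. Leave alone.
- weight: Loose brass calibration weight with a knob, 30 mm across, 48 mm high, origin under its centre; on the table to the right of the console. Leave alone.

How it is judged:
By the outcome, as a careful person would: the job done as asked, in the order asked, and still so for the second after the job is handed in, with the robot touching nothing.
It also fails if it takes over 53 s, if anything falls off the work surface, if the arm or the gripper's body presses on something with over 40 N, if the wrist force passes 120 N, or if a joint passes its speed limit or range.

## Working session

There is one attempt and no reset: what is moved stays moved. The work goes in short steps, Python scripts to look and compute and a tool call to move; the robot and the scene stay as the last step left them, time stands still between calls to the robot, and variables do not carry over. Pictures are saved under pics/ and viewed, at most 10 in all, crops included, and the job is handed in when it is done.

Besides the shell and the picture viewer there is one more tool, called as name(argument=value, ...) on one line, values as JSON. servo_tool: Moves the arm, as the interface text tells. Its arguments: {"type":"object","properties":{"rows":{"type":"array","items":{"type":"array"}},"newtons":{"type":"number"}},"required":["rows"]}

```bash
mkdir -p pics; cat > h.py <<'E'
import numpy as np, cv2
from scipy.spatial.transform import Rotation as R
from workcell import arm
def cam(n):
    c=arm.camera_info(n); o=np.array(c["orientation"],float)
    Rm=R.from_rotvec(o).as_matrix() if o.size==3 else (o if o.shape==(3,3) else R.from_quat(o).as_matrix())
    return np.array(c["camera_matrix"]),np.array(c["D"]),np.array(c["position"]),Rm
def ray(n,uv):
    K,D,p,Rm=cam(n); q=cv2.undistortPoints(np.array(uv,float).reshape(-1,1,2),K,D).reshape(-1,2)
    return p,(Rm@np.c_[q[:,0],-q[:,1],-np.ones(len(q))].T).T
def onz(n,uv,z):
    p,d=ray(n,uv); return p+d*((z-p[2])/d[:,2])[:,None]
E
python3 - <<'E'
from h import *
for n in("scene","top"):
    im,d=arm.snapshot(n); np.savez(f"pics/{n}0.npz",im=im,d=d); cv2.imwrite(f"pics/{n}0.png",im[:,:,::-1]); print(n,arm.camera_info(n))
print(arm.state())
E
```

```text
scene {'camera_matrix': array([[438.9180948 ,   0.        , 255.01969706],
       [  0.        , 438.9180948 , 195.41192187],
       [  0.        ,   0.        ,   1.        ]]), 'D': array([-0.10606011,  0.        ,  0.        ,  0.        ,  0.        ]), 'position': array([614.55465288, 727.68701194, 979.48582908]), 'orientation': array([0.01338031, 1.06591927, 2.90538355])}
top {'camera_matrix': array([[418.40591605,   0.        , 257.44222762],
       [  0.        , 418.40591605, 185.22684247],
       [  0.        ,   0.        ,   1.        ]]), 'D': array([-0.01975129,  0.        ,  0.        ,  0.        ,  0.        ]), 'position': array([547.90953808,  73.69591937, 980.79323322]), 'orientation': array([ 0.0167039 , -0.04155906, -1.54641972])}
{'time_s': 0.1, 'joint_positions': array([ 1.31750653,  0.61584138, -0.01262102,  1.42475729,  0.00809327,
        1.10345564, -0.0403986 ]), 'joint_vel': array([ 4.34211756e-04, -3.84596008e-03,  4.13723257e-04, -3.38074746e-03,
        5.56453120e-04, -6.25753857e-05, -1.41661852e-03]), 'joint_torque': array([ 1.43527192e-03, -4.60043013e+01,  2.10218914e-01, -1.66246819e+01,
       -6.11500768e-02,  1.68688281e-02,  8.71169300e-05]), 'ee_pos': array([ 145.98360703, -632.55923237,  188.07870734]), 'orientation': array([-3.11902623e+00, -3.55312304e-01,  4.65350990e-04]), 'force': array([ 0.27469459,  0.45443698, -0.99302439]), 'torque': array([0.01645305, 0.0395286 , 0.01290994]), 'grip_force': 0.0, 'finger_gap': 1.0021723107938068}
```

View pics/scene0.png

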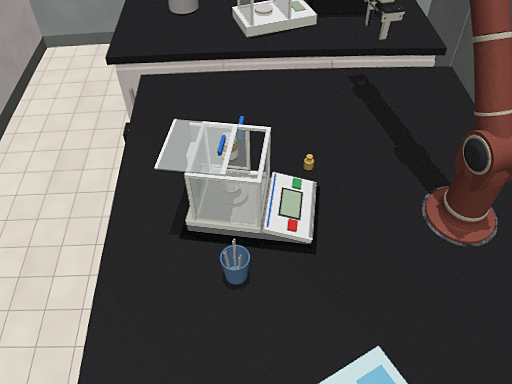

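View pics/top0.png

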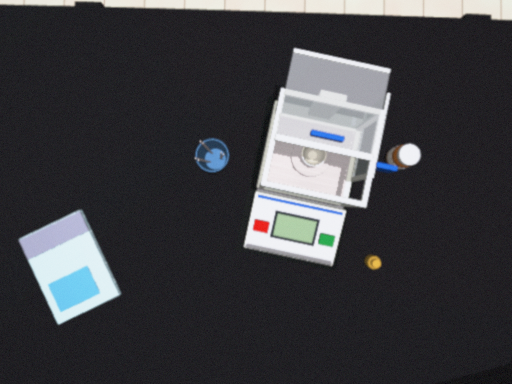

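The scene view shows the balance facing the robot: the top handle at (222,145), the fin at (240,122) and the green key at (297,184). In the top view the bar is at (327,135), the fin at (387,167) with the jar close by at (404,156), the green key at (327,240), the red key at (261,226) and the weight at (374,262).

```bash
cat > m.py <<'E'
from h import *
def meas(im,show=True):
    hsv=cv2.cvtColor(im,cv2.COLOR_RGB2HSV); 
    def blob(lo,hi,box):
        m=cv2.inRange(hsv,lo,hi); k=np.zeros_like(m); x0,y0,x1,y1=box; k[y0:y1,x0:x1]=m[y0:y1,x0:x1]
        n,l,s,c=cv2.connectedComponentsWithStats(k); i=1+np.argmax(s[1:,4]); ys,xs=np.where(l==i)
        return c[i],s[i],np.c_[xs,ys]
    return blob
E
python3 - <<'E'
from m import *
im=np.load("pics/top0.npz")["im"]; b=meas(im)
g,gs,_=b((50,120,60),(80,255,255),(310,225,345,255)); r,rs,_=b((0,150,100),(8,255,255),(245,215,280,240))
G,Rr=onz("top",[g,r],59); v=Rr-G; print("keys",G,Rr,np.linalg.norm(v),gs,rs)
yaw=np.arctan2(v[1],v[0])-np.pi/2; 
ex=np.array([np.cos(yaw),np.sin(yaw)]); ey=np.array([-ex[1],ex[0]])
O=(G+Rr)[:2]/2+172*ex; print("yaw",yaw,"O",O)
def bf(p): q=p[:2]-O; return np.round([q@ex,q@ey],1)
h,hs,hp=b((105,150,80),(125,255,255),(300,120,350,150)); print("bar",h,hs,bf(onz("top",[h],254)[0]))
f,fs,fp=b((105,150,80),(125,255,255),(370,150,400,180)); print("fin",f,fs,[bf(p) for p in onz("top",[f,fp[fp[:,0].argmax()]],226)], [bf(p) for p in onz("top",fp,226)][::5])
c,cs,_=b((0,0,215),(180,40,255),(393,140,425,170)); print("jarcap",c,cs,bf(onz("top",[c],85)[0]))
w,ws,_=b((12,120,60),(30,255,255),(360,250,390,275)); print("weight",w,ws,bf(onz("top",[w],40)[0]))
np.savez("bal.npz",O=O,yaw=yaw)
for n,p in dict(bar0=(-60,0),fin0=(-54,-122),tare=(-172,-74)).items(): print(n,O+p[0]*ex+p[1]*ey)
cv2.imwrite("pics/crop.png",cv2.resize(im[80:280,230:440,::-1],None,fx=2.8,fy=2.8,interpolation=cv2.INTER_CUBIC))
# scene check
s=np.load("pics/scene0.npz")["im"]; b=meas(s)
for nm,lo,hi,bx,z in(("g",(50,120,60),(80,255,255),(285,175,308,192),59),("bar",(105,150,80),(125,255,255),(214,132,228,157),250),("fin",(105,150,80),(125,255,255),(230,112,246,132),202)):
    q,qs,_=b(lo,hi,bx); print(nm,q,qs,bf(onz("scene",[q],z)[0]))
E
```

```text
keys [466.52684343 -94.44469354  59.        ] [493.85882514  50.11744318  59.        ] 147.12324289382656 [319 234  15  12 135] [254 220  15  12 136]
yaw -0.18686164912647718 O [649.19867611 -54.11711372]
bar [326.77987421 135.48427673] [311 130  33  11 159] [16.3  0.2]
fin [386.15822785 166.9556962 ] [377 161  21  11 158] [array([ -11.6, -121.7]), array([  -7.5, -141.2])] [array([  -3.7, -106.7]), array([  -4.4, -112.4]), array([  -7.3, -107.4]), array([  -5.4, -116.4]), array([  -9.1, -107.8]), array([  -7.2, -116.7]), array([ -11.7, -104.5]), array([  -9.7, -113.5]), array([  -7.8, -122.5]), array([  -5.9, -131.5]), array([ -11.9, -112.1]), array([ -10., -121.]), array([  -8., -130.]), array([  -6.1, -139. ]), array([ -13.7, -112.4]), array([ -11.8, -121.4]), array([  -9.8, -130.4]), array([  -7.9, -139.4]), array([ -15.9, -111. ]), array([ -13.9, -120. ]), array([ -12., -129.]), array([ -10.1, -137.9]), array([ -18.1, -109.6]), array([ -16.1, -118.5]), array([ -14.2, -127.5]), array([ -12.2, -136.5]), array([ -18.7, -115.3]), array([ -16.7, -124.3]), array([ -14.8, -133.3]), array([ -12.9, -142.3]), array([ -17.8, -128.2]), array([ -15.8, -137.2])]
jarcap [409.29411765 154.08978328] [400 144  20  21 323] [  47.3 -208.3]
weight [372.91542289 261.7761194 ] [365 255  17  15 201] [-200.  -191.1]
bar0 [590.24314989 -42.97054795]
fin0 [ 573.47401879 -163.96144117]
tare [466.44540317 -94.87544085]
g [296.44155844 183.03896104] [292 178   9  11  77] [-172.4  -70.5]
bar [221.         144.70512821] [218 135   7  20  78] [16.9  1.8]
fin [241.         119.45454545] [238 116   6   8  33] [  -5.3 -154.3]
```

View pics/crop.png

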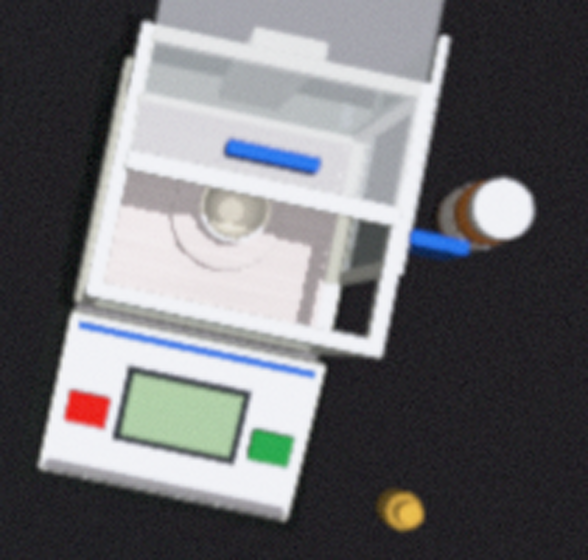

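The crop confirms the geometry. The bar is at balance x = 16 (about 76 mm open) and the fin near x = -10 (about 42 mm open), with the jar lower and outboard of it. Next I need a helper that converts targets into tool-frame shifts.

```bash
cat > t.py <<'E'
import sys
from h import *
# args: balance-frame targets x,y,z (mm); prints tool-frame shift (m) and turn (deg)
d=np.load("bal.npz"); O,yaw=d["O"],float(d["yaw"]); Rz=R.from_euler("z",yaw)
s=arm.state(); Rt=R.from_rotvec(s["orientation"]); p=s["ee_pos"]
q=Rz.inv().apply(p-np.r_[O,0]); print("t",round(s["time_s"],2),"bal pos",q.round(1),"F bal",Rz.inv().apply(s["force"]).round(1),"gap",round(s["finger_gap"],2))
T=Rz*R.from_rotvec([np.pi,0,0])
print("turn",np.degrees((Rt.inv()*T).as_rotvec()).round(2))
for a in sys.argv[1:]:
    w=Rz.apply([float(v) for v in a.split(",")])+np.r_[O,0]
    print(a,"world",w.round(0),"shift",Rt.inv().apply(w-p).round(1)/1000)
E
python3 t.py " 40,-190,215" " 30,-130,195"
```

```text
t 0.1 bal pos [-387.  -661.9  188.1] F bal [ 0.2  0.5 -1. ] gap 1.0
turn [-0.14  0.03 23.7 ]
 40,-190,215 world [ 653. -248.  215.] shift [ 0.5807 -0.2605 -0.0263]
 30,-130,195 world [ 655. -187.  195.] shift [ 0.5956 -0.3194 -0.0062]
```

servo_tool(rows=[[[0, 0, 3], [0.02, -0.009, -0.01], -1], [[0, 0, 6], [0.05, -0.022, -0.026], -1], [[0, 0, 9], [0.082, -0.037, -0.026], -1], [[0, 0, 12], [0.115, -0.052, -0.026], -1], [[0, 0, 15], [0.148, -0.066, -0.026], -1], [[0, 0, 18], [0.181, -0.081, -0.026], -1], [[0, 0, 21], [0.214, -0.096, -0.026], -1], [[0, 0, 23.7], [0.247, -0.111, -0.026], -1]], newtons=10)

```text
time_s: 0.77
ee_pos: [362.9, -468.1, 214.7]
orientation: [-3.127, 0.297, 0.001]
force: [1.8, -0.1, 0.1]
finger_gap: 0.48
grip_force: 0.0
```

```bash
python3 t.py " 40,-190,215" " 30,-130,195"
```

```text
t 0.77 bal pos [-204.4 -459.9  214.7] F bal [1.8 0.2 0.1] gap 0.48
turn [-0.04  0.04 -0.14]
 40,-190,215 world [ 653. -248.  215.] shift [ 2.438e-01 -2.705e-01 -2.000e-04]
 30,-130,195 world [ 655. -187.  195.] shift [ 0.2336 -0.3305  0.0198]
```

servo_tool(rows=[[[0, 0, 0], [0.024, -0.026, 0], -1], [[0, 0, 0], [0.048, -0.052, 0], -1], [[0, 0, 0], [0.072, -0.079, 0], -1], [[0, 0, 0], [0.096, -0.106, 0], -1], [[0, 0, 0], [0.12, -0.133, 0], -1], [[0, 0, 0], [0.144, -0.16, 0], -1], [[0, 0, 0], [0.168, -0.187, 0], -1], [[0, 0, 0], [0.192, -0.213, 0], -1]])

```text
time_s: 1.43
ee_pos: [591.1, -294.2, 214.6]
orientation: [-3.127, 0.292, 0.002]
force: [0.0, -1.0, 0.0]
finger_gap: 0.006
grip_force: 0.0
```

servo_tool(rows=[[[0, 0, 0], [0.023, -0.025, 0], -1], [[0, 0, 0], [0.042, -0.048, 0], -1], [[0, 0, 0], [0.05, -0.065, 0.008], -1], [[0, 0, 0], [0.046, -0.085, 0.014], -1], [[0, 0, 0], [0.044, -0.1, 0.02], -1], [[0, 0, 0], [0.042, -0.112, 0.02], -1], [[0, 0, 0], [0.042, -0.117, 0.02], -1], [[0, 0, 0], [0.042, -0.117, 0.02], -1]])

```text
time_s: 2.1
ee_pos: [653.4, -187.4, 195.7]
orientation: [-3.128, 0.29, -0.001]
force: [-0.5, 0.2, -0.1]
finger_gap: 0.007
grip_force: 0.0
```

```bash
python3 t.py " 8,-130,195" " -40,-130,195"; python3 - <<'E'
from h import *
im,d=arm.snapshot("top"); cv2.imwrite("pics/top1.png",cv2.resize(im[80:280,230:440,::-1],None,fx=2.8,fy=2.8,interpolation=cv2.INTER_CUBIC))
E
```

```text
t 2.1 bal pos [  28.9 -130.2  195.7] F bal [-0.5  0.1 -0.1] gap 0.01
turn [-0.04 -0.04  0.11]
 8,-130,195 world [ 633. -183.  195.] shift [-0.0209 -0.0002  0.0007]
 -40,-130,195 world [ 586. -174.  195.] shift [-0.0689 -0.0003  0.0007]
```

View pics/top1.png

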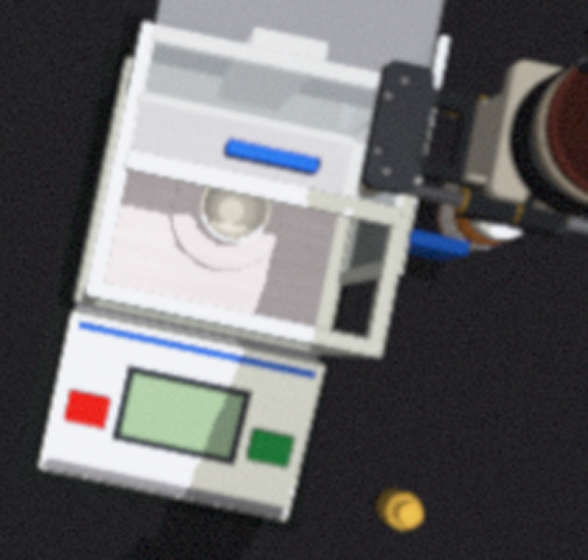

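The top view shows the gripper behind the fin at (440,243), with the bar and dish where they were. Now push gently.

servo_tool(rows=[[[0, 0, 0], [-0.004, 0, 0], -1], [[0, 0, 0], [-0.008, 0, 0], -1], [[0, 0, 0], [-0.012, 0, 0], -1], [[0, 0, 0], [-0.016, 0, 0], -1], [[0, 0, 0], [-0.02, 0, 0], -1], [[0, 0, 0], [-0.023, 0, 0], -1], [[0, 0, 0], [-0.026, 0, 0], -1], [[0, 0, 0], [-0.029, 0, 0], -1]])

```text
time_s: 2.82
ee_pos: [625.1, -183.8, 195.4]
orientation: [3.127, -0.293, 0.003]
force: [1.5, -0.7, -0.4]
finger_gap: 0.005
grip_force: 0.9
```

servo_tool(rows=[[[0, 0, 0], [-0.003, 0, 0], -1], [[0, 0, 0], [-0.006, 0, 0], -1], [[0, 0, 0], [-0.009, 0, 0], -1], [[0, 0, 0], [-0.012, 0, 0], -1], [[0, 0, 0], [-0.015, 0, 0], -1], [[0, 0, 0], [-0.018, 0, 0], -1], [[0, 0, 0], [-0.021, 0, 0], -1], [[0, 0, 0], [-0.024, 0, 0], -1]])

```text
time_s: 3.48
ee_pos: [600.8, -179.1, 195.3]
orientation: [3.128, -0.293, 0.0]
force: [1.1, -1.2, -0.2]
finger_gap: 0.004
grip_force: 0.9
```

```bash
python3 t.py " -41,-130,195"
```

```text
t 3.48 bal pos [ -24.4 -131.8  195.3] F bal [ 1.3 -0.9 -0.2] gap 0.0
turn [ 0.01 -0.02 -0.01]
 -41,-130,195 world [ 585. -174.  195.] shift [-0.0166 -0.0018  0.0003]
```

servo_tool(rows=[[[0, 0, 0], [-0.002, 0, 0], -1], [[0, 0, 0], [-0.004, 0, 0], -1], [[0, 0, 0], [-0.006, 0, 0], -1], [[0, 0, 0], [-0.008, 0, 0], -1], [[0, 0, 0], [-0.0095, 0, 0], -1], [[0, 0, 0], [-0.011, 0, 0], -1], [[0, 0, 0], [-0.012, 0, 0], -1], [[0, 0, 0], [-0.013, 0, 0], -1]])

```text
time_s: 4.15
ee_pos: [588.2, -176.5, 195.2]
orientation: [-3.128, 0.293, -0.0]
force: [2.0, -1.2, 0.7]
finger_gap: 0.007
grip_force: 0.8
```

servo_tool(rows=[[[0, 0, 0], [-0.001, 0, 0], -1], [[0, 0, 0], [-0.002, 0, 0], -1], [[0, 0, 0], [-0.003, 0, 0], -1], [[0, 0, 0], [-0.004, 0, 0], -1]])

```text
time_s: 4.48
ee_pos: [584.3, -175.8, 195.2]
orientation: [-3.128, 0.293, -0.0]
force: [1.7, -2.0, 0.6]
finger_gap: 0.006
grip_force: 0.8
```

servo_tool(rows=[[[0, 0, 0], [-0.001, 0, 0], -1], [[0, 0, 0], [-0.002, 0, 0], -1], [[0, 0, 0], [-0.003, 0, 0], -1]])

```text
time_s: 4.73
ee_pos: [583.7, -175.7, 195.4]
orientation: [3.127, -0.293, 0.009]
force: [7.2, -1.6, -3.4]
finger_gap: 0.003
grip_force: 3.6
```

The door met its stop at balance x ≈ -41.8, where -41.5 was expected, with 7 N on it. Next: back off, rise, and go over behind the bar.

servo_tool(rows=[[[0, 0, 0], [0.003, 0, 0], -1], [[0, 0, 0], [0.013, 0, 0], -1], [[0, 0, 0], [0.03, 0, -0.01], -1], [[0, 0, 0], [0.045, 0, -0.04], -1], [[0, 0, 0], [0.06, 0, -0.07], -1], [[0, 0, 0], [0.075, -0.01, -0.09], -1], [[0, 0, 0], [0.09, -0.04, -0.09], -1], [[0, 0, 0], [0.1, -0.07, -0.09], -1]])

```text
time_s: 5.4
ee_pos: [692.7, -125.8, 286.3]
orientation: [-3.127, 0.299, 0.001]
force: [0.4, -0.3, 0.2]
finger_gap: 0.006
grip_force: 0.0
```

servo_tool(rows=[[[0, 0, 0], [0, -0.03, 0], -1], [[0, 0, 0], [0, -0.05, 0], -1], [[0, 0, 0], [0, -0.06, 0], -1], [[0, 0, 0], [0, -0.062, 0], -1], [[0, 0, 0], [0, -0.062, 0], -1]])

```text
time_s: 5.82
ee_pos: [703.3, -64.2, 284.7]
orientation: [3.127, -0.292, -0.004]
force: [-0.3, -0.4, -0.2]
finger_gap: 0.009
grip_force: 0.0
```

```bash
python3 t.py " 55,0,247"; python3 - <<'E'
from m import *
d=np.load("bal.npz"); O,yaw=d["O"],float(d["yaw"]); Rz=R.from_euler("z",yaw)
im,_=arm.snapshot("top"); cv2.imwrite("pics/top2.png",cv2.resize(im[80:280,230:440,::-1],None,fx=2.8,fy=2.8,interpolation=cv2.INTER_CUBIC))
b=meas(im)
try:
    f,fs,fp=b((105,150,50),(125,255,255),(350,160,410,220)); print("fin",f,fs,Rz.inv().apply(onz("top",[f],226)[0]-np.r_[O,0]))
except Exception as e: print(e)
E
```

```text
t 5.82 bal pos [5.500e+01 2.000e-01 2.847e+02] F bal [-0.2 -0.5 -0.2] gap 0.01
turn [0.05 0.13 0.03]
 55,0,247 world [703. -64. 247.] shift [0.0001 0.0001 0.0377]
attempt to get argmax of an empty sequence
```

View pics/top2.png

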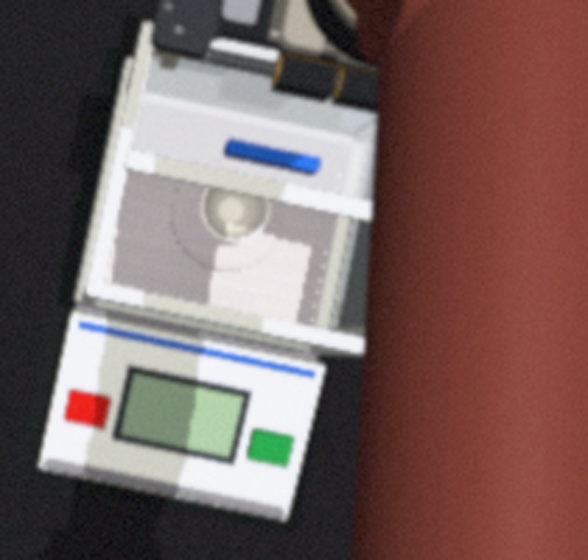

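The bar at (272,155) is unmoved, the gripper is behind it, and the arm link hides the side door. Now descend to just above the pane and push.

servo_tool(rows=[[[0, 0, 0], [0, 0, 0.012], -1], [[0, 0, 0], [0, 0, 0.022], -1], [[0, 0, 0], [0, 0, 0.03], -1], [[0, 0, 0], [0, 0, 0.034], -1], [[0, 0, 0], [0, 0, 0.037], -1], [[0, 0, 0], [0, 0, 0.037], -1], [[0, 0, 0], [0, 0, 0.037], -1]])

```text
time_s: 6.45
ee_pos: [704.2, -64.3, 248.3]
orientation: [-3.128, 0.293, -0.0]
force: [-0.0, -0.6, -1.1]
finger_gap: 0.003
grip_force: 0.0
```

servo_tool(rows=[[[0, 0, 0], [-0.004, 0, 0], -1], [[0, 0, 0], [-0.008, 0, 0], -1], [[0, 0, 0], [-0.012, 0, 0], -1], [[0, 0, 0], [-0.016, 0, 0], -1], [[0, 0, 0], [-0.02, 0, 0], -1], [[0, 0, 0], [-0.023, 0, 0], -1], [[0, 0, 0], [-0.026, 0, 0], -1], [[0, 0, 0], [-0.029, 0, 0], -1]])

```text
time_s: 7.12
ee_pos: [675.3, -58.7, 248.3]
orientation: [-3.128, 0.293, -0.0]
force: [0.5, -0.1, -0.2]
finger_gap: 0.003
grip_force: 0.0
```

servo_tool(rows=[[[0, 0, 0], [-0.003, 0, 0], -1], [[0, 0, 0], [-0.006, 0, 0], -1], [[0, 0, 0], [-0.009, 0, 0], -1], [[0, 0, 0], [-0.012, 0, 0], -1], [[0, 0, 0], [-0.015, 0, 0], -1], [[0, 0, 0], [-0.018, 0, 0], -1], [[0, 0, 0], [-0.021, 0, 0], -1], [[0, 0, 0], [-0.024, 0, 0], -1]])

```text
time_s: 7.78
ee_pos: [651.8, -54.2, 248.2]
orientation: [-3.128, 0.293, -0.0]
force: [0.7, 0.2, -0.5]
finger_gap: 0.004
grip_force: 0.0
```

```bash
python3 t.py " -47,0,248"
```

```text
t 7.78 bal pos [  2.6   0.4 248.2] F bal [ 0.7  0.3 -0.5] gap 0.0
turn [-0.01 -0.    0.01]
 -47,0,248 world [603. -45. 248.] shift [-0.0496  0.0004  0.0002]
```

```bash
python3 - <<'E'
from h import *
a,_=arm.snapshot("top"); s,_=arm.snapshot("scene")
c=lambda i,y0,y1,x0,x1:cv2.resize(i[y0:y1,x0:x1,::-1],(400,400),interpolation=cv2.INTER_CUBIC)
cv2.imwrite("pics/both3.png",np.hstack([c(a,70,220,240,390),c(s,90,240,150,300)]))
E
```

```text
(no output)
```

View pics/both3.png

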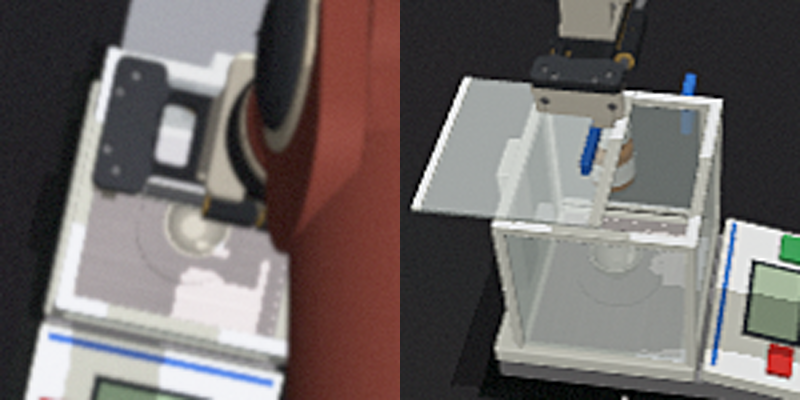

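```bash
python3 - <<'E'
from m import *
d=np.load("bal.npz"); O,yaw=d["O"],float(d["yaw"]); Rz=R.from_euler("z",yaw)
K,D,p,Rm=cam("scene")
def proj(b):
    w=Rz.apply(b)+np.r_[O,0]; c=Rm.T@(w-p); return cv2.projectPoints(np.array([[c[0],-c[1],-c[2]]]),np.zeros(3),np.zeros(3),K,D)[0].ravel().round(1)
cr=lambda q:((q-[150,90])/.375).round(0)
for b in [(2.6,.4,248),(2.6,.4,332),(2.6,94,332),(16,0,256),(16,30,256),(-54,-122,226)]: print(b,proj(b),cr(proj(b)))
for n in("scene0.npz",None):
    im=np.load("pics/"+n)["im"] if n else arm.snapshot("scene")[0]
    q,s,_=meas(im)((105,150,60),(125,255,255),(200,132,240,160)); print(q,s,Rz.inv().apply(onz("scene",[q],250)[0]-np.r_[O,0]))
cv2.imwrite("pics/s4.png",cv2.resize(im[90:190,180:260,::-1],None,fx=6,fy=6,interpolation=cv2.INTER_CUBIC))
E
python3 t.py
```

```text
(2.6, 0.4, 248) [227.  145.4] [205. 148.]
(2.6, 0.4, 332) [224.9 118.5] [200.  76.]
(2.6, 94, 332) [216.8 146.5] [178. 151.]
(16, 0, 256) [221.3 142.4] [190. 140.]
(16, 30, 256) [218.9 151. ] [184. 163.]
(-54, -122, 226) [257.  121.8] [285.  85.]
[221.07407407 144.72839506] [218 135   7  20  81] [ 16.70786306   1.84047862 250.        ]
[220.83333333 145.81944444] [218 138   7  17  72] [ 16.55419439   5.69535941 250.        ]
t 7.93 bal pos [  2.7   0.4 248.4] F bal [ 0.4 -0.3 -0.4] gap 0.01
turn [-0.01 -0.01  0.01]
```

View pics/s4.png

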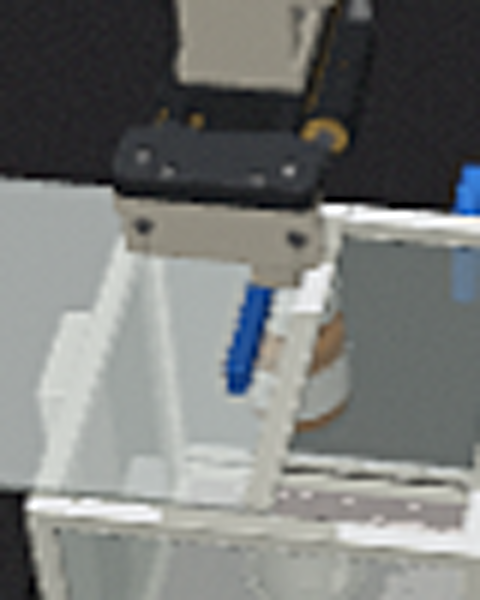

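```bash
python3 - <<'E'
from h import *
d=np.load("bal.npz"); O,yaw=d["O"],float(d["yaw"]); Rz=R.from_euler("z",yaw)
im,dp=arm.snapshot("scene"); K,D,p,Rm=cam("scene")
def pt(u,v):
    _,r=ray("scene",[(u,v)]); return Rz.inv().apply(p+r[0]*dp[int(v),int(u)]-np.r_[O,0]).round(0)
for u,v in [(210,114),(224,115),(210,128),(224,128),(228,134),(226,135),(225,136),(227,137),(222,142),(221,148),(220,152),(232,140),(258,120)]: print((u,v),dp[v,u].round(0),pt(u,v),im[v,u])
E
python3 t.py
```

```text
(210, 114) 891.0 [ 14.  79. 408.] [54 57 61]
(224, 115) 893.0 [-14.  75. 405.] [58 59 62]
(210, 128) 912.0 [ 16.  86. 376.] [144 140 128]
(224, 128) 905.0 [-14.  86. 379.] [144 140 129]
(228, 134) 917.0 [-22.  86. 363.] [138 134 122]
(226, 135) 1016.0 [ -1.  16. 296.] [141 137 125]
(225, 136) 1021.0 [  2.  14. 291.] [144 140 126]
(227, 137) 1021.0 [ -3.  15. 289.] [136 131 117]
(222, 142) 1059.0 [ 15.  -2. 256.] [ 37  84 153]
(221, 148) 1042.0 [ 13.  22. 258.] [ 31  74 139]
(220, 152) 1039.0 [ 13.  31. 254.] [ 20  58 122]
(232, 140) 1079.0 [ -5. -24. 245.] [232 233 234]
(258, 120) 1155.0 [ -56. -128.  227.] [ 57 124 211]
t 7.98 bal pos [  2.9   0.4 248.3] F bal [-0.1 -0.1 -0. ] gap 0.01
turn [-0.   -0.02  0.01]
```

The picture shows no contact. Depth puts the lowest visible part of the finger at z ≈ 289 while the reported TCP is 248, so the fingers passed over the bar, which is still at x = 16. I'll go back behind the bar and lower in stages, checking the fingertip height by depth.

servo_tool(rows=[[[0, 0, 0], [0.015, 0, 0], -1], [[0, 0, 0], [0.03, 0, 0], -1], [[0, 0, 0], [0.045, 0, 0], -1], [[0, 0, 0], [0.053, 0, 0], -1], [[0, 0, 0], [0.053, 0, 0.008], -1], [[0, 0, 0], [0.053, 0, 0.014], -1], [[0, 0, 0], [0.053, 0, 0.014], -1]])

```text
time_s: 8.57
ee_pos: [702.5, -63.9, 231.8]
orientation: [-3.128, 0.293, 0.007]
force: [-0.2, 0.6, -0.7]
finger_gap: 0.005
grip_force: 0.0
```

```bash
cat > tip.py <<'E'
from h import *
d=np.load("bal.npz"); O,yaw=d["O"],float(d["yaw"]); Rz=R.from_euler("z",yaw)
im,dp=arm.snapshot("scene"); K,D,p,Rm=cam("scene")
vv,uu=np.mgrid[90:170,190:245]; uv=np.c_[uu.ravel(),vv.ravel()]
_,r=ray("scene",uv); P=Rz.inv().apply(p+r*dp[uv[:,1],uv[:,0]][:,None]-np.r_[O,0])
x=float(Rz.inv().apply(arm.state()["ee_pos"]-np.r_[O,0])[0])
k=(abs(P[:,0]-x)<14)&(abs(P[:,1])<26)&(P[:,2]>244)&(P[:,2]<350)
i=np.where(k)[0]; i=i[np.argsort(P[i,2])]
for j in i[::max(1,len(i)//25)]: print(uv[j],P[j].round(0),im[uv[j,1],uv[j,0]])
E
python3 tip.py; python3 t.py
```

```text
[210 138] [ 44.  -4. 263.] [143 148 143]
[209 141] [ 44.   7. 263.] [149 153 150]
[208 141] [ 47.   7. 264.] [142 142 135]
[209 140] [ 44.   7. 267.] [131 132 129]
[210 137] [ 44.  -3. 268.] [140 143 139]
[209 139] [ 44.   8. 271.] [124 125 117]
[203 140] [ 57.  13. 271.] [137 130 117]
[201 140] [ 61.  15. 272.] [147 146 136]
[207 140] [ 47.  13. 272.] [131 125 113]
[202 140] [ 59.  15. 272.] [130 124 112]
[206 140] [ 49.  14. 273.] [136 130 118]
[208 140] [ 44.  14. 274.] [102  97  86]
[203 139] [ 57.  13. 274.] [140 136 123]
[204 140] [ 54.  16. 274.] [137 132 119]
[205 140] [ 51.  17. 275.] [136 132 119]
[202 139] [ 58.  16. 276.] [137 131 121]
[205 138] [ 52.  11. 276.] [140 135 124]
[208 139] [ 44.  14. 277.] [100  95  86]
[206 139] [ 49.  15. 277.] [141 137 125]
[201 139] [ 60.  17. 277.] [138 133 119]
[205 139] [ 51.  16. 277.] [141 136 124]
[204 139] [ 53.  17. 278.] [140 135 124]
[207 139] [ 46.  16. 278.] [131 127 114]
[204 138] [ 54.  14. 279.] [140 137 125]
[206 138] [ 49.  13. 279.] [142 138 126]
[201 138] [ 60.  16. 280.] [136 132 120]
[203 138] [ 55.  16. 280.] [142 138 127]
[202 138] [ 58.  17. 281.] [139 134 123]
[210 131] [ 44.  -9. 281.] [138 143 139]
[210 130] [ 44. -11. 283.] [141 144 140]
[210 129] [ 45. -14. 283.] [152 157 153]
[210 128] [ 45. -16. 285.] [153 158 155]
t 8.62 bal pos [ 54.5   0.4 232.7] F bal [ 0.4 -0.2 -0.1] gap 0.0
turn [0.01 0.19 0.01]
```

servo_tool(rows=[[[0, 0, 0], [0, 0, 0.003], -1], [[0, 0, 0], [0, 0, 0.006], -1], [[0, 0, 0], [0, 0, 0.009], -1], [[0, 0, 0], [0, 0, 0.012], -1], [[0, 0, 0], [0, 0, 0.012], -1]])

```text
time_s: 9.03
ee_pos: [703.6, -64.0, 221.4]
orientation: [-3.128, 0.293, 0.002]
force: [0.1, -0.4, -0.4]
finger_gap: 0.004
grip_force: 0.0
```

```bash
python3 tip.py | head -14; python3 t.py;  python3 - <<'E'
from h import *
a,_=arm.snapshot("top"); s,_=arm.snapshot("scene")
c=lambda i,y0,y1,x0,x1:cv2.resize(i[y0:y1,x0:x1,::-1],(400,480),interpolation=cv2.INTER_CUBIC)
cv2.imwrite("pics/both5.png",np.hstack([c(a,60,210,265,390),c(s,90,162,180,240)]))
E
```

```text
[210 141] [ 45.  -5. 253.] [141 145 142]
[209 144] [ 45.   8. 255.] [150 154 150]
[209 143] [ 45.   5. 256.] [132 133 129]
[207 144] [ 49.  10. 256.] [166 167 158]
[209 142] [ 45.   5. 258.] [116 117 113]
[204 143] [ 56.  11. 260.] [138 132 120]
[208 144] [ 46.  14. 260.] [130 129 120]
[205 143] [ 53.  13. 261.] [137 132 119]
[201 143] [ 63.  14. 262.] [141 137 125]
[206 143] [ 51.  13. 262.] [138 133 121]
[203 143] [ 58.  15. 263.] [137 131 118]
[202 143] [ 60.  15. 263.] [136 131 118]
[202 142] [ 60.  12. 263.] [138 133 122]
[207 143] [ 47.  15. 264.] [129 122 109]
t 9.08 bal pos [ 55.5   0.3 221.7] F bal [ 0.2  0.9 -0.1] gap 0.01
turn [0.   0.05 0.  ]
```

View pics/both5.png

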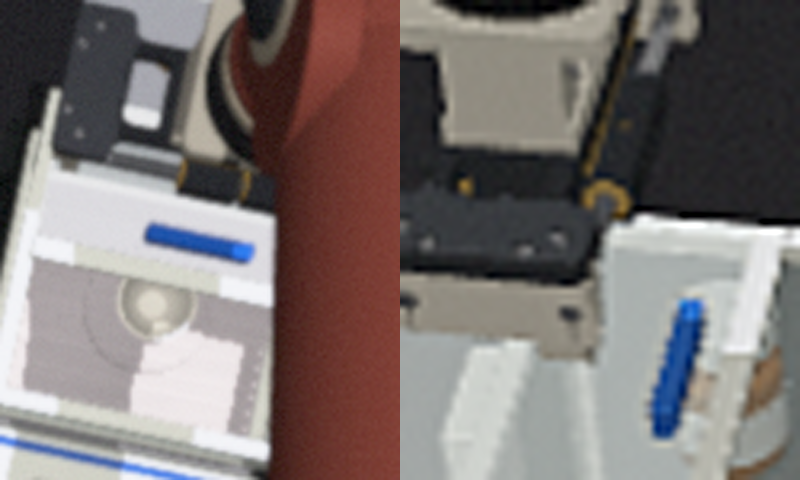

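Left: the bar at (200,242) is unmoved. Right: the gripper is behind the bar with its finger near (570,350), still clear of the pane. The fingertip reads about 35 mm higher than reported, so I'll lower a little more and push.

servo_tool(rows=[[[0, 0, 0], [0, 0, 0.002], -1], [[0, 0, 0], [0, 0, 0.004], -1], [[0, 0, 0], [0, 0, 0.006], -1], [[0, 0, 0], [0, 0, 0.007], -1], [[0, 0, 0], [0, 0, 0.007], -1]])

```text
time_s: 9.6
ee_pos: [703.9, -64.1, 214.7]
orientation: [-3.128, 0.293, 0.001]
force: [-0.5, 0.4, 0.3]
finger_gap: 0.006
grip_force: 0.0
```

servo_tool(rows=[[[0, 0, 0], [-0.004, 0, 0], -1], [[0, 0, 0], [-0.008, 0, 0], -1], [[0, 0, 0], [-0.012, 0, 0], -1], [[0, 0, 0], [-0.016, 0, 0], -1], [[0, 0, 0], [-0.02, 0, 0], -1], [[0, 0, 0], [-0.023, 0, 0], -1], [[0, 0, 0], [-0.026, 0, 0], -1], [[0, 0, 0], [-0.029, 0, 0], -1]])

```text
time_s: 10.27
ee_pos: [676.2, -58.8, 215.5]
orientation: [-3.128, 0.293, -0.004]
force: [2.1, -0.5, 0.6]
finger_gap: 0.007
grip_force: 0.9
```

servo_tool(rows=[[[0, 0, 0], [-0.002, 0, 0], -1], [[0, 0, 0], [-0.004, 0, 0], -1], [[0, 0, 0], [-0.006, 0, 0], -1], [[0, 0, 0], [-0.008, 0, 0], -1], [[0, 0, 0], [-0.01, 0, 0], -1], [[0, 0, 0], [-0.012, 0, 0], -1]])

```text
time_s: 10.77
ee_pos: [663.9, -56.5, 215.4]
orientation: [-3.128, 0.293, -0.001]
force: [1.2, -0.6, 1.1]
finger_gap: 0.003
grip_force: 0.8
```

```bash
python3 t.py; python3 - <<'E'
from m import *
d=np.load("bal.npz"); O,yaw=d["O"],float(d["yaw"]); Rz=R.from_euler("z",yaw)
q,s,_=meas(arm.snapshot("scene")[0])((105,150,60),(125,255,255),(200,132,250,160)); print(q,s,Rz.inv().apply(onz("scene",[q],250)[0]-np.r_[O,0]))
E
```

```text
t 10.77 bal pos [ 14.9   0.4 215.4] F bal [ 1.3 -0.4  1.1] gap 0.0
turn [-0.01 -0.04  0.  ]
[227.52631579 146.71929825] [224 136   8  20  57] [-8.85958749e-02  6.71756725e+00  2.50000000e+02]
```

The bar is moving: contact was at x ≈ 30, and it now sits near x = 1. Keep pushing and slow down near the stop.

servo_tool(rows=[[[0, 0, 0], [-0.003, 0, 0], -1], [[0, 0, 0], [-0.006, 0, 0], -1], [[0, 0, 0], [-0.009, 0, 0], -1], [[0, 0, 0], [-0.012, 0, 0], -1], [[0, 0, 0], [-0.015, 0, 0], -1], [[0, 0, 0], [-0.018, 0, 0], -1], [[0, 0, 0], [-0.021, 0, 0], -1], [[0, 0, 0], [-0.024, 0, 0], -1]])

```text
time_s: 11.48
ee_pos: [640.0, -52.0, 215.3]
orientation: [-3.128, 0.293, -0.0]
force: [0.8, 0.4, 0.9]
finger_gap: 0.007
grip_force: 0.9
```

servo_tool(rows=[[[0, 0, 0], [-0.003, 0, 0], -1], [[0, 0, 0], [-0.006, 0, 0], -1], [[0, 0, 0], [-0.009, 0, 0], -1], [[0, 0, 0], [-0.012, 0, 0], -1], [[0, 0, 0], [-0.015, 0, 0], -1], [[0, 0, 0], [-0.018, 0, 0], -1], [[0, 0, 0], [-0.021, 0, 0], -1], [[0, 0, 0], [-0.024, 0, 0], -1]])

```text
time_s: 12.15
ee_pos: [616.4, -47.5, 215.2]
orientation: [-3.128, 0.293, -0.0]
force: [2.2, 0.8, 1.9]
finger_gap: 0.005
grip_force: 0.9
```

servo_tool(rows=[[[0, 0, 0], [-0.0015, 0, 0], -1], [[0, 0, 0], [-0.003, 0, 0], -1], [[0, 0, 0], [-0.0045, 0, 0], -1], [[0, 0, 0], [-0.006, 0, 0], -1], [[0, 0, 0], [-0.007, 0, 0], -1], [[0, 0, 0], [-0.008, 0, 0], -1], [[0, 0, 0], [-0.009, 0, 0], -1]])

```text
time_s: 12.73
ee_pos: [607.8, -45.9, 215.2]
orientation: [-3.128, 0.293, -0.0]
force: [1.5, 0.2, 1.0]
finger_gap: 0.004
grip_force: 0.8
```

```bash
python3 t.py
```

```text
t 12.73 bal pos [-42.2   0.4 215.2] F bal [1.4 0.5 1. ] gap 0.0
turn [-0. -0.  0.]
```

servo_tool(rows=[[[0, 0, 0], [-0.001, 0, 0], -1], [[0, 0, 0], [-0.002, 0, 0], -1], [[0, 0, 0], [-0.003, 0, 0], -1], [[0, 0, 0], [-0.004, 0, 0], -1]])

```text
time_s: 13.07
ee_pos: [603.8, -45.2, 215.1]
orientation: [-3.128, 0.293, 0.0]
force: [1.3, 0.1, 0.6]
finger_gap: 0.007
grip_force: 0.8
```

servo_tool(rows=[[[0, 0, 0], [-0.001, 0, 0], -1], [[0, 0, 0], [-0.002, 0, 0], -1], [[0, 0, 0], [-0.003, 0, 0], -1]])

```text
time_s: 13.32
ee_pos: [602.6, -44.9, 215.2]
orientation: [3.128, -0.293, 0.006]
force: [6.3, -1.7, -3.1]
finger_gap: 0.002
grip_force: 3.3
```

```bash
python3 t.py
```

```text
t 13.32 bal pos [-47.5   0.4 215.2] F bal [ 6.5 -0.5 -3.1] gap 0.0
turn [-0.01 -0.23 -0.  ]
```

Top panel shut: x = -47.5 against an expected -47.5, with 6.5 N at the stop. Now go over to the tare key.

servo_tool(rows=[[[0, 0, 0], [0.003, 0, 0], -1], [[0, 0, 0], [0.015, 0, 0], -1], [[0, 0, 0], [0.025, 0, -0.015], -1], [[0, 0, 0], [0.025, 0, -0.045], -1], [[0, 0, 0], [0.015, 0.005, -0.05], -1], [[0, 0, 0], [-0.01, 0.02, -0.05], -1], [[0, 0, 0], [-0.035, 0.035, -0.05], -1], [[0, 0, 0], [-0.06, 0.05, -0.05], -1]])

```text
time_s: 13.98
ee_pos: [529.6, -82.6, 264.3]
orientation: [-3.128, 0.292, 0.006]
force: [-0.5, -1.0, -0.5]
finger_gap: 0.005
grip_force: 0.0
```

servo_tool(rows=[[[0, 0, 0], [-0.025, 0.015, 0], -1], [[0, 0, 0], [-0.045, 0.022, 0], -1], [[0, 0, 0], [-0.06, 0.025, 0], -1], [[0, 0, 0], [-0.07, 0.025, 0], -1], [[0, 0, 0], [-0.07, 0.025, 0], -1]])

```text
time_s: 14.4
ee_pos: [456.3, -93.7, 265.1]
orientation: [-3.127, 0.294, 0.005]
force: [0.8, 0.2, 0.1]
finger_gap: 0.006
grip_force: 0.0
```

```bash
python3 t.py " -176,-74,55" " -176,-74,28"; python3 - <<'E'
from h import *
a,_=arm.snapshot("top"); s,_=arm.snapshot("scene")
c=lambda i,y0,y1,x0,x1:cv2.resize(i[y0:y1,x0:x1,::-1],(400,400),interpolation=cv2.INTER_CUBIC)
cv2.imwrite("pics/both6.png",np.hstack([c(a,70,270,230,430),c(s,90,250,160,320)]))
E
```

```text
t 14.4 bal pos [-182.2  -74.7  265.1] F bal [0.7 0.4 0.1] gap 0.01
turn [-0.03  0.17 -0.02]
 -176,-74,55 world [463. -94.  55.] shift [ 0.0068 -0.0006  0.21  ]
 -176,-74,28 world [463. -94.  28.] shift [ 0.0069 -0.0006  0.237 ]
```

View pics/both6.png

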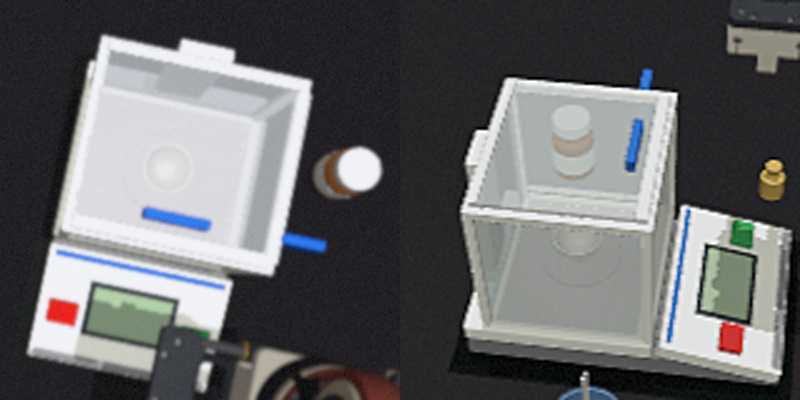

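Both panels look shut: top handle at (176,218) left and (635,145) right, fin at (305,242) and (645,80). The jar and weight have not moved. Descend to the key.

servo_tool(rows=[[[0, 0, 0], [0.003, 0, 0.025], -1], [[0, 0, 0], [0.006, 0, 0.055], -1], [[0, 0, 0], [0.006, 0, 0.085], -1], [[0, 0, 0], [0.006, 0, 0.115], -1], [[0, 0, 0], [0.006, 0, 0.145], -1], [[0, 0, 0], [0.006, 0, 0.17], -1], [[0, 0, 0], [0.006, 0, 0.185], -1], [[0, 0, 0], [0.006, 0, 0.19], -1]])

```text
time_s: 15.17
ee_pos: [464.3, -94.4, 72.2]
orientation: [-3.127, 0.291, 0.008]
force: [-1.1, -0.9, -0.6]
finger_gap: 0.007
grip_force: 0.0
```

servo_tool(rows=[[[0, 0, 0], [0, 0, 0.005], -1], [[0, 0, 0], [0, 0, 0.01], -1], [[0, 0, 0], [0, 0, 0.015], -1], [[0, 0, 0], [0, 0, 0.02], -1], [[0, 0, 0], [0, 0, 0.025], -1], [[0, 0, 0], [0, 0, 0.028], -1], [[0, 0, 0], [0, 0, 0.03], -1]])

```text
time_s: 15.75
ee_pos: [465.2, -95.3, 45.0]
orientation: [-3.128, 0.293, -0.0]
force: [0.2, 0.6, 0.2]
finger_gap: 0.005
grip_force: 0.0
```

```bash
python3 t.py " -176,-74,28"; python3 - <<'E'
from h import *
d=np.load("bal.npz"); O,yaw=d["O"],float(d["yaw"]); Rz=R.from_euler("z",yaw)
im,dp=arm.snapshot("scene"); K,D,p,Rm=cam("scene")
vv,uu=np.mgrid[100:240,240:360]; uv=np.c_[uu.ravel(),vv.ravel()]
_,r=ray("scene",uv); P=Rz.inv().apply(p+r*dp[uv[:,1],uv[:,0]][:,None]-np.r_[O,0])
k=(abs(P[:,0]+176)<9)&(abs(P[:,1]+74)<20)&(P[:,2]>66)&(P[:,2]<130); i=np.where(k)[0]; i=i[np.argsort(P[i,2])]
for j in i[:40:3]: print(uv[j],P[j].round(0),im[uv[j,1],uv[j,0]])
E
```

```text
t 15.75 bal pos [-173.1  -74.6   45. ] F bal [0.1 0.7 0.2] gap 0.0
turn [-0. -0.  0.]
 -176,-74,28 world [463. -94.  28.] shift [-0.0029 -0.0006  0.017 ]
```

servo_tool(rows=[[[0, 0, 0], [-0.003, 0, 0.003], -1], [[0, 0, 0], [-0.003, 0, 0.006], -1], [[0, 0, 0], [-0.003, 0, 0.009], -1], [[0, 0, 0], [-0.003, 0, 0.011], -1], [[0, 0, 0], [-0.003, 0, 0.013], -1]])

```text
time_s: 16.22
ee_pos: [462.3, -94.7, 32.0]
orientation: [-3.128, 0.293, -0.0]
force: [0.3, -0.1, -0.1]
finger_gap: 0.008
grip_force: 0.0
```

servo_tool(rows=[[[0, 0, 0], [0, 0, 0.001], -1], [[0, 0, 0], [0, 0, 0.002], -1], [[0, 0, 0], [0, 0, 0.003], -1], [[0, 0, 0], [0, 0, 0.003], -1]])

```text
time_s: 16.55
ee_pos: [462.5, -94.8, 29.2]
orientation: [-3.128, 0.293, -0.001]
force: [0.2, -0.8, 2.4]
finger_gap: 0.002
grip_force: 0.8
```

servo_tool(rows=[[[0, 0, 0], [0, 0, 0.001], -1], [[0, 0, 0], [0, 0, 0.002], -1], [[0, 0, 0], [0, 0, 0.002], -1]])

```text
time_s: 16.8
ee_pos: [462.9, -94.8, 27.3]
orientation: [3.128, -0.293, 0.002]
force: [0.9, -0.3, 3.2]
finger_gap: 0.005
grip_force: 1.2
```

Contact on the key at a reported z of about 31; keep pressing until it meets the hard stop.

servo_tool(rows=[[[0, 0, 0], [0, 0, 0.001], -1], [[0, 0, 0], [0, 0, 0.002], -1], [[0, 0, 0], [0, 0, 0.002], -1]])

```text
time_s: 17.05
ee_pos: [463.2, -94.9, 25.6]
orientation: [3.128, -0.293, 0.003]
force: [0.4, 0.2, 4.9]
finger_gap: 0.005
grip_force: 2.5
```

servo_tool(rows=[[[0, 0, 0], [0, 0, 0.001], -1], [[0, 0, 0], [0, 0, 0.002], -1], [[0, 0, 0], [0, 0, 0.002], -1]])

```text
time_s: 17.3
ee_pos: [463.4, -94.9, 25.0]
orientation: [3.128, -0.293, 0.004]
force: [-2.1, 0.6, 17.7]
finger_gap: 0.003
grip_force: 8.8
```

Hard stop reached (17.7 N, about 5 mm of travel). Release and retreat.

servo_tool(rows=[[[0, 0, 0], [0, 0, -0.004], -1], [[0, 0, 0], [0, 0, -0.01], -1], [[0, 0, 0], [0, 0, -0.03], -1], [[0, 0, 0], [0, 0, -0.06], -1], [[0, 0, 0], [0, 0, -0.09], -1], [[0, 0, 0], [0, 0, -0.12], -1], [[0, 0, 0], [0, 0, -0.15], -1], [[0, 0, 0], [0, 0, -0.17], -1]])

```text
time_s: 17.97
ee_pos: [462.2, -94.8, 195.5]
orientation: [3.128, -0.293, 0.002]
force: [0.7, -0.4, 0.0]
finger_gap: 0.001
grip_force: 0.0
```

servo_tool(rows=[[[0, 0, 0], [0, 0.03, -0.01], -1], [[0, 0, 0], [0, 0.06, -0.02], -1], [[0, 0, 0], [0, 0.09, -0.02], -1], [[0, 0, 0], [0, 0.12, -0.02], -1], [[0, 0, 0], [0, 0.14, -0.02], -1], [[0, 0, 0], [0, 0.15, -0.02], -1], [[0, 0, 0], [0, 0.15, -0.02], -1], [[0, 0, 0], [0, 0.15, -0.02], -1]])

```text
time_s: 18.63
ee_pos: [434.1, -240.9, 212.6]
orientation: [-3.126, 0.292, 0.002]
force: [0.4, 0.8, -0.2]
finger_gap: 0.004
grip_force: 0.0
```

```bash
python3 - <<'E'
from m import *
d=np.load("bal.npz"); O,yaw=d["O"],float(d["yaw"]); Rz=R.from_euler("z",yaw)
im,_=arm.snapshot("top"); b=meas(im)
for n,bx,z in(("bar",(300,120,340,200),254),("fin",(365,160,410,210),226)):
    q,s,_=b((105,150,80),(125,255,255),bx); print(n,q,s,Rz.inv().apply(onz("top",[q],z)[0]-np.r_[O,0]).round(1))
s,_=arm.snapshot("scene"); c=lambda i,y0,y1,x0,x1:cv2.resize(i[y0:y1,x0:x1,::-1],(400,400),interpolation=cv2.INTER_CUBIC)
cv2.imwrite("pics/fin.png",np.hstack([c(im,70,270,230,430),c(s,90,250,160,320)]))
print(arm.state()["force"])
E
```

```text
bar [317.88435374 179.20408163] [302 174  33  11 147] [-6.21e+01 -1.00e-01  2.54e+02]
fin [382.08695652 191.01863354] [372 186  22  11 161] [ -56.2 -123.   226. ]
[-1.37539984 -0.32544451 -0.40426192]
```

View pics/fin.png

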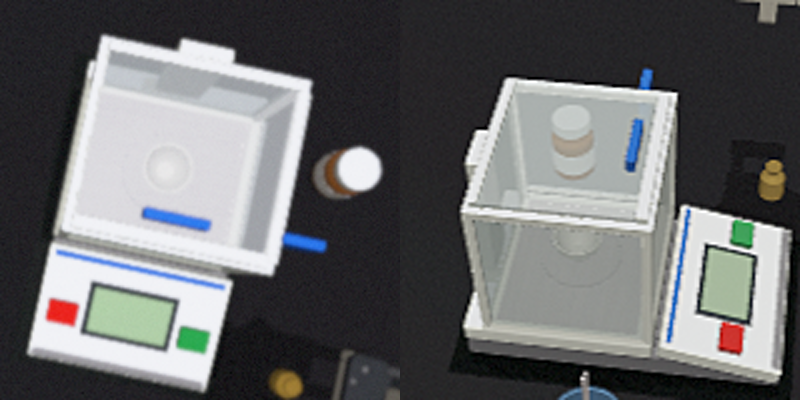

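The final views show the bar at x = -62 and the fin at x = -56, both at their shut positions within the measuring error. The green key at (193,340) is up again, the dish, jar and weight are undisturbed, and the arm is clear.

```bash
python3 -c "
from workcell import arm
print(arm.close_job())"
```

```text
the job is handed in; nothing more can be done
None
```

I pushed the side door and then the top panel gently against their stops, then pressed the tare key to its stop and released it. Nothing else moved in the final pictures, and I handed the job in at about 19 s on the robot's clock.

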